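Clamp a fuel cell into its test fixture

TASK

The fuel cell already sits in its test fixture: push the open clamp strap over until it lies fully down across the cell, and only then push the cam lever on the other side of the fixture all the way down to lock it. Nothing needs gripping, pushing with the fingers is enough: leave the cell seated in its nest, do not lift it, and leave everything else on the bench where it is.

Things in the scene. Friction and masses are not known exactly. Their poses are not given: they have to be found in the camera images.
- fixture: the clamp fixture, fixed to the bench: aluminium plate 110 (x) x 200 (y) x 12 mm, turned up to 26 degrees either way. Origin: centre of the plate's underside, on the bench; z up. Strap hinge between two steel cheeks at y = +65 mm (40 mm wide over all, tops 74 mm above the bench); lever hinge between two taller cheeks at y = -65 mm (40 mm wide, tops 94 mm above the bench).
- strap_hinge (a point): centre of the strap's hinge pin, fixed in the fixture at (0, +65, 64) mm; the pin lies along the fixture's x. Its axes are the fixture's axes.
- strap (a joint): strap angle: 0 = level across the cell, pointing to the fixture's -y, at its stop (fully down, wanted); 1.57 = upright; more = leaning outwards, to the fixture's +y side. Starts at 1.8 to 2.15. The hinge is stiff: the strap stays where it is left and needs about 1 to 2.5 N at 90 mm from the hinge to move.
- strap_end (a point): middle of the strap's free end, 122 mm from the hinge pin, moving with it. The strap is a straight steel bar 6 mm thick, centred on the line from pin to this point, 22 mm wide, 16 mm beyond 102 mm from the pin; a rubber pad 26 mm across stands 10 mm off the centre line on its cell side, 65 mm from the pin. When down, the strap's top is 67 mm above the bench.
- lever_hinge (a point): centre of the cam lever's hinge pin, fixed in the fixture at (0, -65, 84) mm; the pin lies along the fixture's x. Its axes are the fixture's axes.
- lever (a joint): cam lever angle in rad: 0 = level, pointing outwards to the fixture's -y, against its stop (fully down, locked); positive = raised, 1.57 would be upright. Starts at 0.7 to 1.1. The hinge is stiff: the lever stays where it is left, and needs about 2 to 3 N near its end to move.
- lever_end (a point): middle of the outer end of the cam lever, 85 mm from the hinge pin, moving with it. The handle is a black plastic bar, 20 mm wide and 12 mm thick, from 27 to 85 mm from the pin, centred on the line from the pin to this point. When down, its top is 90 mm above the bench.
- cell: the fuel cell in the fixture's nest: a loose block 82 (x) x 60 (y) x 40 mm with steel end plates and a dark middle, 0.5 kg, origin at the centre of its underside, 12 mm above the bench; z up. A like spare cell lies elsewhere on the bench and is not part of the job.
- fitting: brass pipe fitting, 28 mm across, 38 mm high, standing on the bench in front of the fixture; origin at its underside. Leave alone.
- gasket_plate: grey plate 40 x 60 x 10 mm lying in front of the fixture; origin at the centre of its underside. Leave alone.
- wrench: steel wrench, 150 mm long, lying behind the fixture, origin under its middle. Leave alone.
- jar: white jar, 48 mm across, 70 mm high, standing behind the fixture; origin at its underside. Leave alone.
- beaker: clear beaker, 76 mm across, 90 mm high; origin at its underside. Leave alone.
- screwdriver: screwdriver, 180 mm long, black handle, lying down, origin under its middle. Leave alone.
- meter: grey hand-held meter 140 x 75 x 40 mm lying flat, origin at the centre of its underside. Leave alone.
- spare_cell: a second, loose fuel cell, 82 x 60 x 40 mm, lying on the bench away from the fixture; origin at the centre of its underside. Leave alone.
Mind the look-alikes: they are no part of the job. Leave any brown or purple look-alike of the cell alone.

How it is judged:
By the outcome, as a careful person would: the job done as asked, in the order asked, and still so for the second after the job is handed in, with the robot touching nothing.
It also fails if it takes over 50 s, if anything falls off the work surface, if the arm or the gripper's body presses on something with over 40 N, if the wrist force passes 120 N, or if a joint passes its speed limit or range.

ROBOT

A 7-joint arm with a two-finger parallel gripper is mounted at the origin on the work surface. World frame = base frame: x ahead of the robot, y to its left, z up, the work surface at z = 0. Lengths are in m, angles in rad, forces in N, time in s.
With the tool pointing down it reaches from about 0.425 to 0.8 m from the base axis. Payload 8.3 kg.
Tool frame: the origin (TCP) lies midway between the tips of the shut fingers; the grasp point (between the pads) lies 19 mm behind it (ctrl.grasp_offset is the distance from the TCP to the grasp point, in m); z points along the fingers, y is the line along which they close (so a half turn about z gives the same grasp; the last joint's range is limited). The gripper opens to 85 mm and grips with 20 to 120 N. Pads are 22 mm wide; open, the fingers measure 114 mm over their backs; the gripper's body (76 mm by 85 mm) begins 54 mm behind the grasp point. The pads swing forward as they close: fully open they stand 13 mm farther back than shut.
Start: joints at [1.094, 0.383, 0.016, 1.37, -0.006, 1.388, -0.046], TCP at [0.251, -0.572, 0.231] pointing down, gripper open.
Joint ranges: [-2.95, 2.95], [-0.25, 2.06], [-1.52, 1.56], [0.18, 2.33], [-1.44, 4.58], [0.02, 2.06], [-3.01, 3.01]. Speed limits (rad/s): [2.39, 2.39, 3.01, 3.01, 3.14, 3.14, 3.14].

INTERFACE

Orientations are given as a 3x3 rotation matrix whose columns are the frame's x, y, z axes.
In Python, from cell import telemetry, imaging, ctrl gives the robot as it stands. The module is installed in compiled form; this text tells all that it offers.
- The arm moves only by the tool carry_out, never from a script. Its argument "motion" is a list of rows, each an object with "linear": the shift along the tool's x, y, z in mm, a list of three; "turn": the turn, a rotation vector about the tool's x, y, z in rad, a list of three; "claw": the opening, from -1 (shut) to 1 (fully open). A call has exactly 8 rows; each row shifts and turns the commanded pose from where the row before left it, along the tool's axes as they then stand; what a row does not reach is not made up. A row lasts 1/8 s, in which the tool goes at most 62.5 mm and 10.7 degrees, less where a joint would pass 70% of its speed; a pose out of reach is approached as far as the arm can. A call is refused whole if a number of a shift passes 62.5 or a number of a turn 0.188, either way. A call with a gripper value outside its range is refused whole. The fingers move at their own pace and stop on an object; "newtons" is the grip in N (left out, the last holds). Time passes only in rows, so rows that do not move let the fingers close, or fill a call up. It gives the time, the measured TCP pose, the force, the opening and the grip force at its end, in the units of the state.
- telemetry.state(): the state, without advancing time (a new reading comes with each control period).
- imaging.snapshot(name): name is "side" or "top"; returns a dict with "image" (420x560x3 uint8, red, green, blue), "range_z" (420x560 float32, m along the optical axis (not along the pixel's ray), 0 where there is no reading), "fov_y" (degrees; the focal length in pixels is half the picture's height over the tangent of half this angle, whatever the lens; pixels are square), "cx", "cy" (the principal point, pixels), "R" (3x3) and "t" (3): a world point X has camera coordinates R X + t. Camera axes: x right, y down, z forward; pixel columns grow to the right and rows downward; lengths in m; the calibration is good to about 2 mm. A picture is of the moment at which its call begins.
- ctrl.close_job(): hands the job in; it is judged then, once.
The state is a dict: "time_s": time; "joint_positions": joint angles; "qd": joint speeds; "effort": joint torques, N m; "ee_pos": TCP position; "ee_rot": TCP orientation; "wrist_force": force on the tool from outside, world axes, zero at the start; "moment": the same for the moment, N m; "grip_width": opening from 0.0 (shut) to 1.0 (fully open); "grip_force": force on a finger pad.
Only numpy, scipy, OpenCV 4.12 (cv2) and the standard library are available. Lean on these libraries where they do the work, as an engineer would, in place of code of your own. Each camera call takes 0.05 s, during which the arm holds its last target. There are 200 camera calls.

## Working session

There is one attempt and no reset: what is moved stays moved. The work goes in short steps, Python scripts to look and compute and a tool call to move; the robot and the scene stay as the last step left them, time stands still between calls to the robot, and variables do not carry over. Pictures are saved under pics/ and viewed, at most 10 in all, crops included, and the job is handed in when it is done.

Besides the shell and the picture viewer there is one more tool, called by a JSON object that holds its "name" and its "arguments", one argument or row to a line. carry_out: Moves the arm, as the interface text tells. Its arguments: {"type":"object","properties":{"motion":{"type":"array","items":{"type":"object","properties":{"linear":{"type":"array","items":{"type":"number"}},"turn":{"type":"array","items":{"type":"number"}},"claw":{"type":"number"}}}},"newtons":{"type":"number"}},"required":["motion"]}

```bash
mkdir -p pics
cat > h.py <<'E'
import numpy as np, cv2
from cell import telemetry, imaging, ctrl
def snap(n):
    s=imaging.snapshot(n); s['f']=210/np.tan(np.radians(s['fov_y'])/2); return s
def world(s,u,v,z=None):
    z=s['range_z'][int(v),int(u)] if z is None else z
    return s['R'].T@(np.array([(u-s['cx'])/s['f']*z,(v-s['cy'])/s['f']*z,z])-s['t'])
def cloud(s):
    v,u=np.mgrid[:420,:560]; z=s['range_z']
    P=np.stack([(u-s['cx'])/s['f']*z,(v-s['cy'])/s['f']*z,z],-1)-s['t']
    P=P@s['R']; P[z==0]=np.nan; return P
def proj(s,X):
    c=s['R']@np.array(X)+s['t']; return c[:2]/c[2]*s['f']+[s['cx'],s['cy']]
def save(s,name,crop=None,k=1):
    im=s['image'][...,::-1]
    if crop: u0,v0,u1,v1=crop; im=im[v0:v1,u0:u1]
    cv2.imwrite('pics/'+name,cv2.resize(im,None,fx=k,fy=k,interpolation=cv2.INTER_CUBIC))
E
python3 - <<'E'
from h import *
for n in('top','side'):
    s=snap(n); save(s,n+'1.png'); print(n,s['f'],s['R'].round(3).tolist(),s['t'])
    np.savez(n+'1.npz',P=cloud(s))
st=telemetry.state(); print(st['time_s'],st['ee_pos'],np.round(st['ee_rot'],3).tolist(),st['grip_width'])
E
```

```text
top 431.7104935497962 [[0.124, -0.992, 0.001], [-0.97, -0.121, -0.211], [0.21, 0.026, -0.977]] [-0.07332992  0.54575047  1.09493029]
side 413.2273147688901 [[-0.729, -0.685, 0.017], [-0.487, 0.501, -0.715], [0.481, -0.529, -0.699]] [0.39380891 0.32732052 0.91407272]
0.1 [ 0.25115972 -0.57179894  0.23036687] [[0.916, 0.402, -0.001], [0.402, -0.916, 0.002], [-0.0, -0.002, -1.0]] 1.00083939055261
```

View pics/top1.png

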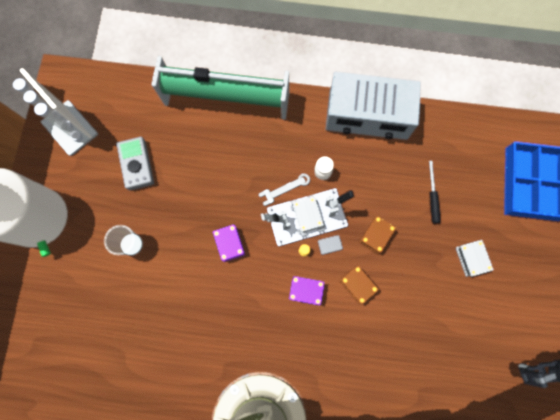

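View pics/side1.png

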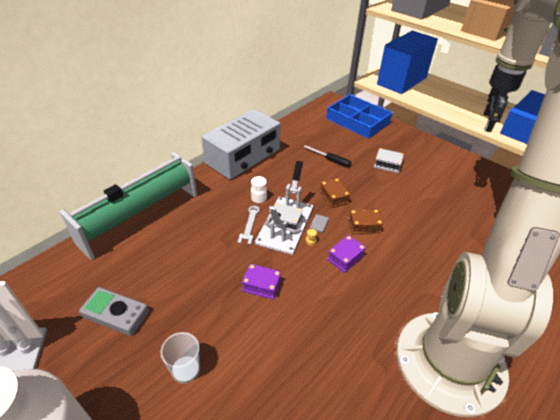

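The fixture is at top px (308,217) and side px (287,220). The strap is its left end (top ~(268,217)) and the black lever its right end (top ~(345,197)). The look-alikes are the purple cells (229,243) and (307,290), the brown cells (379,235) and (360,285), and the spare cell (475,258). Next step: a close crop and a fit.

Run:
```python
from h import *
a=cv2.imread('pics/top1.png')[165:265,240:380]; b=cv2.imread('pics/side1.png')[150:260,225:345]
a=cv2.resize(a,None,fx=3.3,fy=3.3,interpolation=cv2.INTER_CUBIC);b=cv2.resize(b,(330,330*110//120),interpolation=cv2.INTER_CUBIC)
c=np.zeros((max(len(a),len(b)),a.shape[1]+b.shape[1],3),np.uint8);c[:len(a),:a.shape[1]]=a;c[:len(b),a.shape[1]:]=b
cv2.imwrite('pics/crop1.png',c)
P=np.load('top1.npz')['P']; img=cv2.imread('pics/top1.png')
R=P[180:255,255:360].reshape(-1,3); C=img[180:255,255:360].reshape(-1,3)
print('bench',np.nanmedian(P[300:330,100:200,2]))
br=C.min(1)>140
m=br&(R[:,2]>.004)&(R[:,2]<.022)
q=R[m]; print(m.sum(),cv2.minAreaRect((q[:,:2]*1000).astype(np.float32)))
# cell top: z 52mm
m=(R[:,2]>.046)&(R[:,2]<.058); print('celltop',m.sum(),cv2.minAreaRect((R[m][:,:2]*1000).astype(np.float32)),R[m].mean(0))
m=(R[:,2]>.066); 
for p,c in zip(R[m],C[m]): print((p*1000).round().astype(int),c.max(),end=';')
```

```text
bench -0.00036466486182424294
2160 ((539.9742431640625, -57.03205871582031), (226.7528839111328, 207.52850341796875), 26.991477966308594)
celltop 679 ((542.8580932617188, -55.20441436767578), (82.39649963378906, 145.2375030517578), 23.68208122253418) [ 0.54282455 -0.05737788  0.05112218]
[ 592 -149  156] 108;[ 592 -152  156] 101;[ 594 -155  152] 104;[ 594 -157  155] 124;[ 591 -146  147] 106;[ 591 -148  150] 88;[ 589 -149  160] 72;[ 589 -152  161] 64;[ 591 -155  155] 67;[ 592 -158  151] 90;[ 589 -141  144] 119;[ 589 -144  144] 90;[ 588 -146  151] 69;[ 587 -148  154] 59;[ 587 -150  157] 54;[ 588 -152  156] 63;[ 588 -155  157] 54;[ 589 -158  153] 70;[ 586 -139  143] 102;[ 586 -141  145] 79;[ 586 -144  147] 57;[ 586 -146  150] 44;[ 586 -148  151] 42;[ 585 -150  154] 51;[ 585 -153  156] 62;[ 585 -155  155] 54;[ 586 -158  155] 61;[ 587 -160  152] 99;[ 586 -136  133] 102;[ 586 -138  136] 79;[ 585 -140  139] 59;[ 585 -142  141] 47;[ 584 -144  146] 39;[ 583 -146  152] 37;[ 583 -149  150] 39;[ 583 -151  154] 46;[ 583 -153  156] 58;[ 583 -155  155] 58;[ 583 -158  155] 53;[ 585 -161  150] 87;[ 5
[... 8833 characters left out ...]
503  11  94] 191;[504   9  91] 178;[505   7  86] 153;[506   4  80] 127;[507   2  77] 120;[509   0  68] 149;[509  -3  67] 185;[509  -6  69] 203;[510  -8  68] 202;[506   4  68] 159;[506   2  69] 126;[506  -1  68] 147;[506  -4  72] 202;[506  -6  71] 233;[506  -9  74] 237;[507 -11  71] 227;[502   4  73] 176;[502   1  79] 139;[503  -1  74] 157;[503  -4  74] 213;[504  -6  72] 239;[504  -9  73] 240;[504 -12  73] 227;[505 -14  70] 196;[499   6  74] 237;[500   4  72] 173;[500   1  74] 139;[500  -2  72] 151;[501  -4  71] 194;[500  -7  77] 222;[501  -9  72] 212;[502 -12  70] 188;[497   6  73] 235;[497   3  73] 166;[497   1  76] 129;[498  -2  73] 123;[499  -4  68] 140;[496  -5  68] 94;[496  -7  68] 102;
```

View pics/crop1.png

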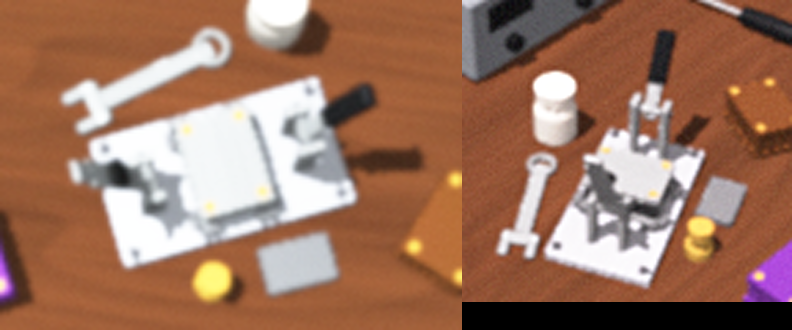

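The plate, cell and cheeks agree on a fixture centre near (543,-56) mm with a yaw of about 23.5°. The strap is at about 2.0 rad and the lever at about 1.0 rad. The tool is already aligned with the fixture: tool x = fixture x, and tool y = -fixture y. I'll approach the strap with the fingers shut, passing over the fixture.

{"name": "carry_out", "arguments": {
  "motion": [
    {"linear":[45,-25,0],"turn":[0,0,0],"claw":-1},
    {"linear":[45,-25,0],"turn":[0,0,0],"claw":-1},
    {"linear":[45,-25,0],"turn":[0,0,0],"claw":-1},
    {"linear":[45,-25,0],"turn":[0,0,0],"claw":-1},
    {"linear":[45,-25,0],"turn":[0,0,0],"claw":-1},
    {"linear":[45,-25,0],"turn":[0,0,0],"claw":-1},
    {"linear":[45,-25,0],"turn":[0,0,0],"claw":-1},
    {"linear":[45,-25,0],"turn":[0,0,0],"claw":-1}
  ],
  "newtons": 60
}}

```text
time_s: 1.1
ee_pos: [0.5011, -0.2429, 0.231]
ee_rot: [[0.916, 0.402, -0.0], [0.402, -0.916, 0.0], [-0.0, -0.0, -1.0]]
wrist_force: [1.3, -0.0, 0.1]
grip_width: 0.002
grip_force: 0.0
```

```bash
cat >> h.py <<'E'
def fix(st=None):
    st=st or telemetry.state(); a=np.radians(23.5); c,s=np.cos(a),np.sin(a)
    p=np.array(st['ee_pos'])*1000; d=p[:2]-[543,-56]
    print('t',round(st['time_s'],2),'fixture xyz mm',np.round([c*d[0]+s*d[1],-s*d[0]+c*d[1],p[2]],1),'F',np.round(st['wrist_force'],1),'R',np.round(st['ee_rot'],3).tolist())
E
python3 -c "from h import *;fix()"
```

```text
t 1.1 fixture xyz mm [-112.9 -154.7  231. ] F [ 1.3 -0.   0.1] R [[0.916, 0.402, -0.0], [0.402, -0.916, 0.0], [-0.0, -0.0, -1.0]]
```

{"name": "carry_out", "arguments": {
  "motion": [
    {"linear":[0,-46,0],"turn":[0,0,0],"claw":-1},
    {"linear":[0,-46,0],"turn":[0,0,0],"claw":-1},
    {"linear":[0,-46,0],"turn":[0,0,0],"claw":-1},
    {"linear":[14,-46,0],"turn":[0,0,0],"claw":-1},
    {"linear":[25,-46,0],"turn":[0,0,0],"claw":-1},
    {"linear":[25,-46,0],"turn":[0,0,0],"claw":-1},
    {"linear":[25,-46,0],"turn":[0,0,0],"claw":-1},
    {"linear":[25,0,0],"turn":[0,0,0],"claw":-1}
  ]
}}

```text
time_s: 2.1
ee_pos: [0.4744, 0.1009, 0.2317]
ee_rot: [[0.913, 0.408, 0.0], [0.408, -0.913, 0.001], [0.001, -0.001, -1.0]]
wrist_force: [0.5, -1.3, -0.2]
grip_width: 0.0
grip_force: 0.0
```

```bash
python3 -c "from h import *;fix()"
```

```text
t 2.1 fixture xyz mm [ -0.4 171.2 231.7] F [ 0.5 -1.3 -0.2] R [[0.913, 0.408, 0.0], [0.408, -0.913, 0.001], [0.001, -0.001, -1.0]]
```

{"name": "carry_out", "arguments": {
  "motion": [
    {"linear":[0,0,27],"turn":[0,0,0],"claw":-1},
    {"linear":[0,0,27],"turn":[0,0,0],"claw":-1},
    {"linear":[0,0,26],"turn":[0,0,0],"claw":-1},
    {"linear":[0,11,0],"turn":[0,0,0],"claw":-1},
    {"linear":[0,11,0],"turn":[0,0,0],"claw":-1},
    {"linear":[0,11,0],"turn":[0,0,0],"claw":-1},
    {"linear":[0,11,0],"turn":[0,0,0],"claw":-1},
    {"linear":[0,11,0],"turn":[0,0,0],"claw":-1}
  ]
}}

```text
time_s: 3.1
ee_pos: [0.4981, 0.0454, 0.1519]
ee_rot: [[0.916, 0.402, 0.001], [0.402, -0.916, 0.0], [0.001, 0.0, -1.0]]
wrist_force: [-0.6, 1.4, 1.3]
grip_width: 0.002
grip_force: 0.8
```

Run:
```python
from h import *
fix()
s=snap('side'); save(s,'s2.png',(215,110,355,260),4)
```

```text
t 3.1 fixture xyz mm [ -0.7 110.9 151.9] F [-0.6  1.4  1.3] R [[0.916, 0.402, 0.001], [0.402, -0.916, 0.0], [0.001, 0.0, -1.0]]
```

View pics/s2.png

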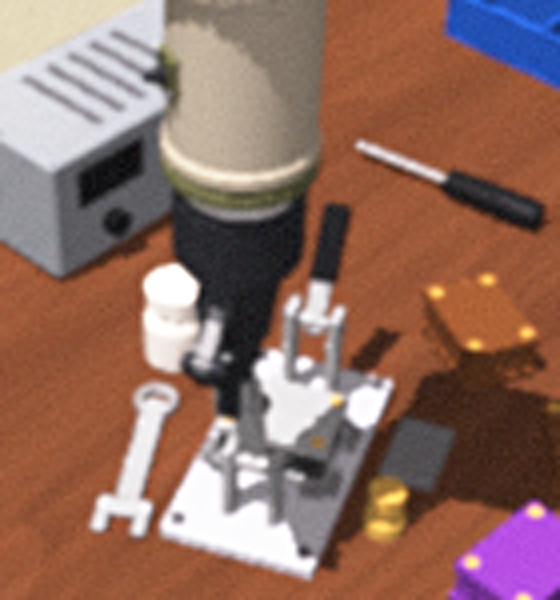

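Run:
```python
from h import *
s=snap('side'); c=lambda X:((proj(s,np.array(X)/1000)-[215,110])*4).round()
a=np.radians(23.5);ex=np.array([np.cos(a),np.sin(a),0]);ey=np.array([-np.sin(a),np.cos(a),0])
W=lambda x,y,z:np.array([543,-56,0])+x*ex+y*ey+[0,0,z]
print('tcp',c([498,45,152]),'hinge',c(W(0,65,64)))
for p in(2.0,1.8,1.6): print(p,c(W(0,65-122*np.cos(p),64+122*np.sin(p))),c(W(0,65-65*np.cos(p),64+65*np.sin(p))))
s=snap('top');save(s,'t2.png',(230,150,370,270),4); c=lambda X:((proj(s,np.array(X)/1000)-[230,150])*4).round()
print('tcp',c([498,45,152]))
for p in(2.0,1.8,1.6): print(p,c(W(0,65-122*np.cos(p),64+122*np.sin(p))))
```

```text
tcp [233. 411.] hinge [252. 460.]
2.0 [229. 389.] [240. 424.]
1.8 [242. 355.] [247. 406.]
1.6 [255. 327.] [253. 392.]
tcp [143. 272.]
2.0 [132. 265.]
1.8 [168. 252.]
1.6 [208. 240.]
```

View pics/t2.png

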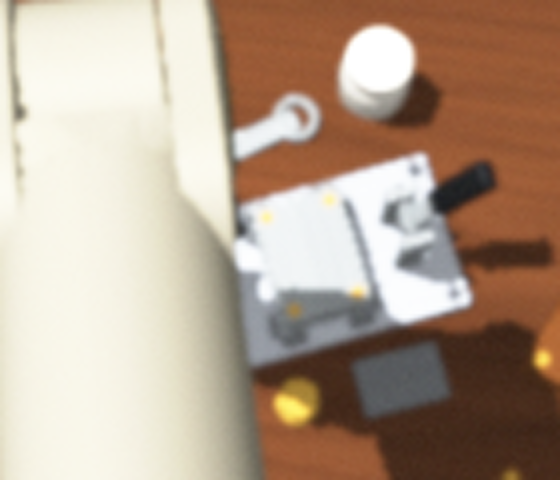

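{"name": "carry_out", "arguments": {
  "motion": [
    {"linear":[0,11,0],"turn":[0,0,0],"claw":-1},
    {"linear":[0,10,1],"turn":[0,0,0],"claw":-1},
    {"linear":[0,10,1],"turn":[0,0,0],"claw":-1},
    {"linear":[0,10,1],"turn":[0,0,0],"claw":-1},
    {"linear":[0,11,2],"turn":[0,0,0],"claw":-1},
    {"linear":[0,10,3],"turn":[0,0,0],"claw":-1},
    {"linear":[0,11,5],"turn":[0,0,0],"claw":-1},
    {"linear":[0,9,6],"turn":[0,0,0],"claw":-1}
  ]
}}

```text
time_s: 4.25
ee_pos: [0.5308, -0.03, 0.1318]
ee_rot: [[0.916, 0.402, -0.0], [0.402, -0.916, -0.0], [-0.0, 0.0, -1.0]]
wrist_force: [-0.0, 0.6, 1.8]
grip_width: 0.002
grip_force: 0.7
```

Run:
```python
from h import *
fix()
s=snap('side'); save(s,'s3.png',(215,110,355,260),4)
```

```text
t 4.25 fixture xyz mm [ -0.8  28.7 131.8] F [-0.   0.6  1.8] R [[0.916, 0.402, -0.0], [0.402, -0.916, -0.0], [-0.0, 0.0, -1.0]]
```

View pics/s3.png

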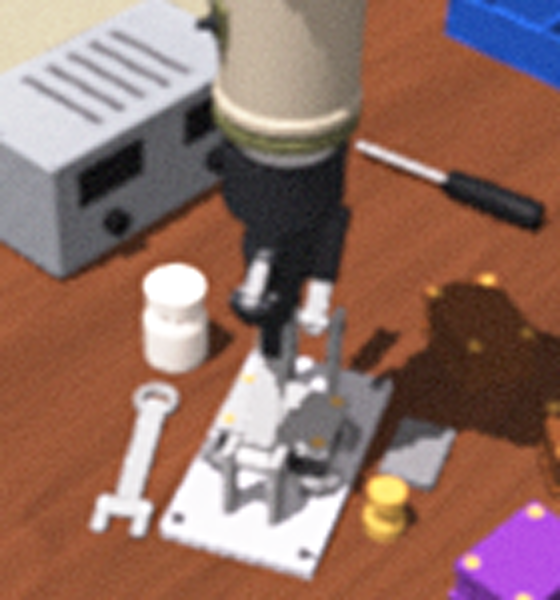

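The strap is following the fingertip (light bar, crop (255,455) to (265,370)), with about 2 N on the wrist. Next I'll follow the arc down.

{"name": "carry_out", "arguments": {
  "motion": [
    {"linear":[0,9,6],"turn":[0,0,0],"claw":-1},
    {"linear":[0,7,8],"turn":[0,0,0],"claw":-1},
    {"linear":[0,7,9],"turn":[0,0,0],"claw":-1},
    {"linear":[0,5,10],"turn":[0,0,0],"claw":-1},
    {"linear":[0,4,10],"turn":[0,0,0],"claw":-1},
    {"linear":[0,3,10],"turn":[0,0,0],"claw":-1},
    {"linear":[0,1,6],"turn":[0,0,0],"claw":-1},
    {"linear":[0,1,3],"turn":[0,0,0],"claw":-1}
  ]
}}

```text
time_s: 5.3
ee_pos: [0.545, -0.0626, 0.0698]
ee_rot: [[0.915, 0.402, -0.001], [0.402, -0.915, 0.001], [-0.001, -0.001, -1.0]]
wrist_force: [-0.7, 1.0, 1.4]
grip_width: 0.001
grip_force: 0.6
```

{"name": "carry_out", "arguments": {
  "motion": [
    {"linear":[0,0,1],"turn":[0,0,0],"claw":-1},
    {"linear":[0,0,1],"turn":[0,0,0],"claw":-1},
    {"linear":[0,0,1],"turn":[0,0,0],"claw":-1},
    {"linear":[0,0,0.5],"turn":[0,0,0],"claw":-1},
    {"linear":[0,0,0.5],"turn":[0,0,0],"claw":-1},
    {"linear":[0,0,0],"turn":[0,0,0],"claw":-1},
    {"linear":[0,0,0],"turn":[0,0,0],"claw":-1},
    {"linear":[0,0,0],"turn":[0,0,0],"claw":-1}
  ]
}}

```text
time_s: 6.3
ee_pos: [0.5455, -0.0629, 0.067]
ee_rot: [[0.916, 0.402, 0.0], [0.402, -0.916, -0.0], [0.0, 0.0, -1.0]]
wrist_force: [-3.2, 1.0, 7.4]
grip_width: 0.001
grip_force: 3.7
```

{"name": "carry_out", "arguments": {
  "motion": [
    {"linear":[0,0,0.5],"turn":[0,0,0],"claw":-1},
    {"linear":[0,0,0.5],"turn":[0,0,0],"claw":-1},
    {"linear":[0,0,0.5],"turn":[0,0,0],"claw":-1},
    {"linear":[0,0,0],"turn":[0,0,0],"claw":-1},
    {"linear":[0,0,0],"turn":[0,0,0],"claw":-1},
    {"linear":[0,0,0],"turn":[0,0,0],"claw":-1},
    {"linear":[0,0,0],"turn":[0,0,0],"claw":-1},
    {"linear":[0,0,0],"turn":[0,0,0],"claw":-1}
  ]
}}

```text
time_s: 7.3
ee_pos: [0.5456, -0.0629, 0.0668]
ee_rot: [[0.916, 0.402, 0.001], [0.402, -0.916, -0.001], [0.001, 0.001, -1.0]]
wrist_force: [-8.6, 1.5, 18.6]
grip_width: 0.001
grip_force: 9.6
```

The strap is at its stop (z 67, force rising with no further travel). Next I'll lift and move above the lever.

{"name": "carry_out", "arguments": {
  "motion": [
    {"linear":[0,0,-25],"turn":[0,0,0],"claw":-1},
    {"linear":[0,0,-50],"turn":[0,0,0],"claw":-1},
    {"linear":[0,0,-50],"turn":[0,0,0],"claw":-1},
    {"linear":[0,15,0],"turn":[0,0,0],"claw":-1},
    {"linear":[0,20,0],"turn":[0,0,0],"claw":-1},
    {"linear":[0,20,0],"turn":[0,0,0],"claw":-1},
    {"linear":[0,5,0],"turn":[0,0,0],"claw":-1},
    {"linear":[0,0,0],"turn":[0,0,0],"claw":-1}
  ]
}}

```text
time_s: 8.3
ee_pos: [0.5693, -0.1182, 0.1889]
ee_rot: [[0.916, 0.401, -0.002], [0.401, -0.916, 0.001], [-0.001, -0.001, -1.0]]
wrist_force: [-0.7, 0.9, -1.1]
grip_width: 0.0
grip_force: 0.0
```

Run:
```python
from h import *
fix()
s=snap('side'); save(s,'s4.png',(215,110,355,260),4)
P=cloud(s).reshape(-1,3)*1000; a=np.radians(23.5); d=P[:,:2]-[543,-56]
x=d@[np.cos(a),np.sin(a)]; y=d@[-np.sin(a),np.cos(a)]
for lo in range(-60,60,15):
    m=(abs(x)<7)&(y>lo)&(y<lo+15)&(P[:,2]>40)&(P[:,2]<100); print(lo,m.sum(),np.nanmedian(P[m,2]).round(1) if m.any() else '')
```

```text
t 8.3 fixture xyz mm [ -0.7 -67.5 188.9] F [-0.7  0.9 -1.1] R [[0.916, 0.401, -0.002], [0.401, -0.916, 0.001], [-0.001, -0.001, -1.0]]
-60 14 65.7
-45 17 66.6
-30 17 65.9
-15 19 65.0
0 18 65.3
15 19 66.0
30 20 65.9
45 14 66.0
```

View pics/s4.png

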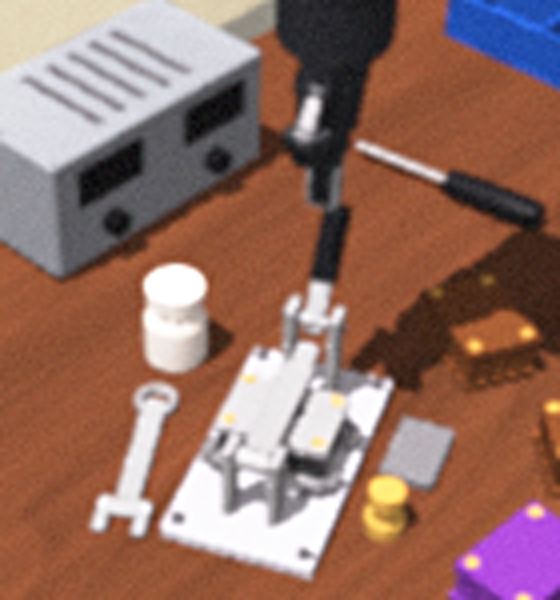

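The strap is flat (65–66.6 mm along its whole length). Now the lever.

{"name": "carry_out", "arguments": {
  "motion": [
    {"linear":[0,0,21],"turn":[0,0,0],"claw":-1},
    {"linear":[0,0,21],"turn":[0,0,0],"claw":-1},
    {"linear":[0,9,0],"turn":[0,0,0],"claw":-1},
    {"linear":[0,9,1],"turn":[0,0,0],"claw":-1},
    {"linear":[0,7,5],"turn":[0,0,0],"claw":-1},
    {"linear":[0,7,5],"turn":[0,0,0],"claw":-1},
    {"linear":[0,6,6],"turn":[0,0,0],"claw":-1},
    {"linear":[0,6,7],"turn":[0,0,0],"claw":-1}
  ]
}}

```text
time_s: 9.35
ee_pos: [0.5876, -0.1587, 0.1236]
ee_rot: [[0.916, 0.402, 0.001], [0.402, -0.916, -0.0], [0.001, 0.0, -1.0]]
wrist_force: [1.3, 0.6, 3.7]
grip_width: 0.002
grip_force: 1.3
```

{"name": "carry_out", "arguments": {
  "motion": [
    {"linear":[0,4,8],"turn":[0,0,0],"claw":-1},
    {"linear":[0,3,8],"turn":[0,0,0],"claw":-1},
    {"linear":[0,2,7],"turn":[0,0,0],"claw":-1},
    {"linear":[0,2,5],"turn":[0,0,0],"claw":-1},
    {"linear":[0,0,2],"turn":[0,0,0],"claw":-1},
    {"linear":[0,0,1],"turn":[0,0,0],"claw":-1},
    {"linear":[0,0,1],"turn":[0,0,0],"claw":-1},
    {"linear":[0,0,1],"turn":[0,0,0],"claw":-1}
  ]
}}

```text
time_s: 10.35
ee_pos: [0.5915, -0.1684, 0.0909]
ee_rot: [[0.916, 0.402, -0.0], [0.402, -0.916, -0.0], [-0.0, 0.0, -1.0]]
wrist_force: [-1.5, -1.7, 2.5]
grip_width: 0.002
grip_force: 1.1
```

{"name": "carry_out", "arguments": {
  "motion": [
    {"linear":[0,0,1],"turn":[0,0,0],"claw":-1},
    {"linear":[0,0,1],"turn":[0,0,0],"claw":-1},
    {"linear":[0,0,1],"turn":[0,0,0],"claw":-1},
    {"linear":[0,0,0],"turn":[0,0,0],"claw":-1},
    {"linear":[0,0,0],"turn":[0,0,0],"claw":-1},
    {"linear":[0,0,0],"turn":[0,0,0],"claw":-1},
    {"linear":[0,0,0],"turn":[0,0,0],"claw":-1},
    {"linear":[0,0,0],"turn":[0,0,0],"claw":-1}
  ]
}}

```text
time_s: 11.35
ee_pos: [0.5917, -0.1685, 0.0899]
ee_rot: [[0.916, 0.402, 0.001], [0.402, -0.916, -0.001], [0.0, 0.001, -1.0]]
wrist_force: [-7.6, 0.4, 16.2]
grip_width: -0.0
grip_force: 8.4
```

The lever is at its stop (z 90, 16 N). I'll lift clear and check.

{"name": "carry_out", "arguments": {
  "motion": [
    {"linear":[0,0,-20],"turn":[0,0,0],"claw":-1},
    {"linear":[0,0,-40],"turn":[0,0,0],"claw":-1},
    {"linear":[0,0,-50],"turn":[0,0,0],"claw":-1},
    {"linear":[0,40,-20],"turn":[0,0,0],"claw":-1},
    {"linear":[0,40,0],"turn":[0,0,0],"claw":-1},
    {"linear":[0,40,0],"turn":[0,0,0],"claw":-1},
    {"linear":[0,0,0],"turn":[0,0,0],"claw":-1},
    {"linear":[0,0,0],"turn":[0,0,0],"claw":-1}
  ]
}}

```text
time_s: 12.35
ee_pos: [0.64, -0.277, 0.2172]
ee_rot: [[0.915, 0.403, -0.0], [0.403, -0.915, 0.002], [0.0, -0.002, -1.0]]
wrist_force: [0.1, 1.0, -0.6]
grip_width: -0.003
grip_force: 0.0
```

Run:
```python
from h import *
fix()
s=snap('side'); save(s,'s5.png',(215,110,355,260),4)
P=cloud(s).reshape(-1,3)*1000; a=np.radians(23.5); d=P[:,:2]-[543,-56]
x=d@[np.cos(a),np.sin(a)]; y=d@[-np.sin(a),np.cos(a)]
for lo in list(range(-155,-90,10))+list(range(-45,60,20)):
    m=(abs(x)<7)&(y>lo)&(y<lo+10)&(P[:,2]>40)&(P[:,2]<120); print(lo,m.sum(),np.nanmedian(P[m,2]).round(1) if m.any() else '')
```

```text
t 12.35 fixture xyz mm [   0.9 -241.4  217.2] F [ 0.1  1.  -0.6] R [[0.915, 0.403, -0.0], [0.403, -0.915, 0.002], [0.0, -0.002, -1.0]]
-155 4 88.5
-145 13 88.0
-135 7 88.8
-125 10 88.5
-115 11 88.7
-105 10 89.3
-95 13 87.5
-45 10 66.1
-25 13 66.2
-5 13 65.1
15 16 66.3
35 13 66.1
55 8 69.6
```

View pics/s5.png

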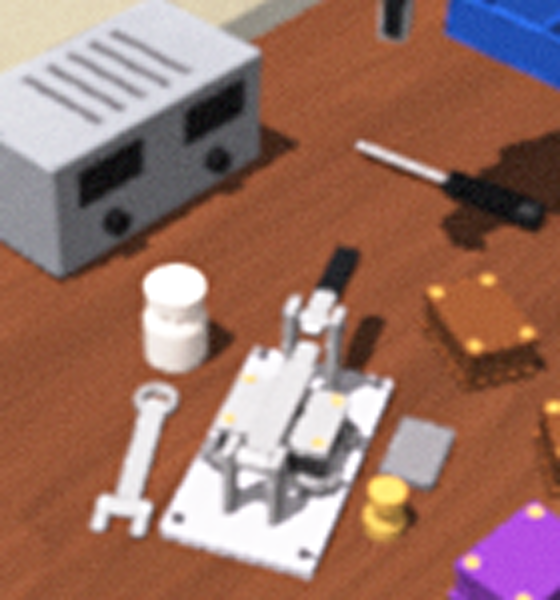

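The picture shows the strap flat across the seated cell and the lever level, its handle at crop (340,270). The other objects in view haven't moved, and the gripper is clear.

```bash
python3 -c "from cell import ctrl;print(ctrl.close_job())"
```

```text
the job is handed in; nothing more can be done
None
```

The job is handed in: the strap was pushed fully down across the seated cell, then the cam lever was pushed down to its stop, and the other objects around the fixture look undisturbed in the last picture.

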